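Offer an incubator door up to its hinge and hold it for the pin

TASK

The door of the small white vial incubator has been taken off and stands upright on the bench. Lift it, bring it to the incubator standing open at a right angle to the front, and slide its two hinge knuckles in between the three knuckles on the jamb and lightly home against the seat, so that all five holes line up for the pin. Finish while still holding the door there, upright, still and off the bench, so that a colleague can drop the pin in; leave everything else where it is.

Things in the scene. Friction and masses are not known exactly. Their poses are not given: they have to be found in the camera images.
- door: the loose door: white insulated panel, 118 mm wide (x), 28 thick (y), 120 high (z), about 0.4 kg, standing free on its flat lower edge. Origin: centre of its underside; z up, +x to the hinge edge, -y to the outside face with window and black bow handle (20 mm proud, at x = -46 mm, 30 to 84 mm up). Grip it from above across its 28 mm at mid width, TCP about 100 mm above the underside
- door_bore_top (a point): point on the upright axis of the door's two dark knuckles (18 mm in diameter, 8 mm bore), 104 mm above the door's underside, at x = +72, y = +14 mm in the door's frame. The knuckles are 14 mm long with chamfered ends and reach from 38 to 52 and from 72 to 86 mm above the underside
- door_bore_bottom (a point): point on the same axis, 20 mm above the door's underside. With the door hung, this point and door_bore_top meet jamb_bore_bottom and jamb_bore_top
- incubator: the incubator, fixed: white box 120 mm wide (y), 130 deep (x), on feet, roof 146 mm above the bench, open at its front (-x), vials inside. Origin: middle of its footprint at bench height, z up. Its hinge is at the front edge of its -y side. The hung door, opened at a right angle, has its axes parallel to the incubator's (x along x) and its underside 20 mm above the bench
- jamb_bore_top (a point): centre of the upper mouth of the jamb's top knuckle, 124 mm above the bench; x = -65, y = -70 mm in the incubator's frame. Aluminium jamb block with three fixed dark knuckles, 18 mm in diameter, 8 mm bore, axis upright, from 40 to 56, 74 to 90 and 108 to 124 mm above the bench; the two 18 mm gaps leave the door's knuckles 2 mm at each end
- jamb_bore_bottom (a point): centre of the lower mouth of the jamb's bottom knuckle, 40 mm above the bench, same axis. Behind the gaps, which are open to the incubator's -x, is a rigid upright V seat (two 45 degree faces): a door knuckle pushed in along the incubator's +x until it touches both faces is in line with the fixed bores
- hinge_pin: the bent steel hinge pin, 7 mm thick and 107 mm long, lying across the incubator's roof; to be left there. Origin: its middle, underside
- screwdriver: red screwdriver, 189 mm long, lying on the bench; bystander
- timer: white bench timer, 60x66x18 mm; bystander
- beaker_250: glass beaker, 74 mm wide, 96 mm high; bystander
- ferrule_box: flat box with a white lid, 79x110x28 mm; bystander
- amber_vial: small amber vial with black cap, 18 mm wide, 49 mm high; bystander

How it is judged:
On the way:
1. the door is lifted clear of the bench in the gripper (height (world z) of door above 0.012 m and angle between door's own z axis and vertical below 0.3 rad and contact force between the fingers and door above 2 N), for 0.2 s.
At the end, for the whole second after the job is handed in: the fingers hold the door still, upright within 0.08 rad and off the bench, at a right angle to the front within 0.25 rad, height within 4 mm, bore axes in line within 3 mm at both ends of the hinge, pressing on the incubator with less than 30 N (horizontal distance between door_bore_top and jamb_bore_top below 0.003 m and horizontal distance between door_bore_bottom and jamb_bore_bottom below 0.003 m and z of door_bore_top in the frame of jamb_bore_top between -0.004 and 0.004 m and angle between the x axis of door and the x axis of incubator, either way round below 0.25 rad and angle between door's own z axis and vertical below 0.08 rad and height (world z) of door above 0.014 m and contact force between the fingers and door above 2 N and contact force between door and incubator below 30 N and linear speed of door below 0.02 m/s); the arm keeps its last pose, push and grip.
It fails at once if a bystander or the hinge pin is shifted by more than 20 mm (distance of any of hinge_pin, screwdriver, timer, beaker_250, ferrule_box, amber_vial from where it was at the start of the episode above 0.02 m).
It fails at once if the door is tipped over (angle between door's own z axis and vertical above 0.7 rad).
It also fails if it takes over 35 s, if anything falls off the work surface, if the arm or the gripper's body presses on something with over 40 N, if the wrist force passes 120 N, or if a joint passes its speed limit or range.

ROBOT

A 6-joint arm with a two-finger parallel gripper is mounted at the origin on a cart in front of the work surface, level with it; the furniture and walls round the work are solid. World frame = base frame: x ahead of the robot, y to its left, z up, the work surface at z = 0. Lengths are in m, angles in rad, forces in N, time in s.
With the tool pointing down it reaches from about 0.3 to 0.875 m from the base axis. Payload 6.4 kg.
Tool frame: the origin (TCP) lies between the finger pads, 19 mm behind the fingertips; this is the grasp point; z points along the fingers, y is the line along which they close (so a half turn about z gives the same grasp; the last joint's range is limited). The gripper opens to 85 mm and grips with 20 to 120 N. Pads are 22 mm wide; open, the fingers measure 114 mm over their backs; the gripper's body (76 mm by 85 mm) begins 54 mm behind the grasp point. The pads swing forward as they close: fully open they stand 13 mm farther back than shut.
Start: joints at [1.003, 0.181, 1.607, -0, 1.354, -0.206], TCP at [0.204, 0.538, 0.25] pointing down, gripper open.
Joint ranges: [-2.99, 2.99], [-0.89, 2.07], [0.3, 2.58], [-1.14, 4.28], [0, 2.63], [-3.12, 3.12]. Speed limits (rad/s): [2.57, 2.57, 3.01, 3.14, 3.14, 3.14].

INTERFACE

Orientations are given as a unit quaternion [w, x, y, z].
In Python, from bench import ctrl gives the robot as it stands. The module is installed in compiled form; this text tells all that it offers.
- The arm moves only by the tool servo_tool, never from a script. Its argument "commands" is a list of rows, each a list of 3 entries, a list of its own where there are three numbers: the shift along the tool's x, y, z in mm, then the turn about the tool's z in rad, then the finger opening in mm, from 0 to 85.4. In form: [[[dx, dy, dz], turn, jaw], ...]. A call has 1 to 20 rows; each row shifts and turns the commanded pose from where the row before left it, along the tool's axes as they then stand; what a row does not reach is not made up. A row lasts 1/8 s, in which the tool goes at most 62.5 mm and 10.7 degrees, less where a joint would pass 70% of its speed; a pose out of reach is approached as far as the arm can. A call with a gripper value outside its range is refused whole. The fingers move at their own pace and stop on an object; the grip force is fixed at half the most. Time passes only in rows, so rows that do not move let the fingers close. It gives the time, the measured TCP pose, the force, the opening and the grip force at its end, in the units of the state.
- ctrl.get_obs(): the state, without advancing time (a new reading comes with each control period).
- ctrl.camera(name): name is "scene" or "top" or "wrist"; returns a dict with "color" (420x560x3 uint8, red, green, blue), "z_map" (420x560 float32, m along the optical axis (not along the pixel's ray), 0 where there is no reading), "fx", "fy", "cx", "cy" (pixels), "R" (3x3) and "t" (3): a world point X has camera coordinates R X + t. Camera axes: x right, y down, z forward; pixel columns grow to the right and rows downward; lengths in m; the calibration is good to about 2 mm. A picture is of the moment at which its call begins.
- ctrl.hand_in(): hands the job in; it is judged then, once.
The state is a dict: "time_s": time; "q": joint angles; "dq": joint speeds; "joint_efforts": joint torques, N m; "eef_pos": TCP position; "eef_rot": TCP orientation; "wrist_force": force on the tool from outside, world axes, zero at the start; "torque": the same for the moment, N m; "opening": opening from 0.0 (shut) to 1.0 (fully open); "grasp_force": force on a finger pad.
Only numpy, scipy, OpenCV 4.12 (cv2) and the standard library are available. Lean on these libraries where they do the work, as an engineer would, in place of code of your own. Each camera call takes 0.05 s, during which the arm holds its last target. There are 200 camera calls.

## Working session

There is one attempt and no reset: what is moved stays moved. The work goes in short steps, Python scripts to look and compute and a tool call to move; the robot and the scene stay as the last step left them, time stands still between calls to the robot, and variables do not carry over. Pictures are saved under pics/ and viewed, at most 10 in all, crops included, and the job is handed in when it is done.

Besides the shell and the picture viewer there is one more tool, called by a JSON object that holds its "method" and its "body", one argument or row to a line. servo_tool: Moves the arm, as the interface text tells. Its arguments: {"type":"object","properties":{"commands":{"type":"array"}},"required":["commands"]}

```bash
mkdir -p pics
cat > h.py <<'E'
import numpy as np, cv2, pickle
from bench import ctrl
def snap(n):
    c=ctrl.camera(n); pickle.dump(c,open(f'{n}.pkl','wb')); return c
def load(n): return pickle.load(open(f'{n}.pkl','rb'))
def cloud(c):
    v,u=np.mgrid[:420,:560]; z=c['z_map']
    p=np.stack([(u-c['cx'])/c['fx']*z,(v-c['cy'])/c['fy']*z,z],-1)
    w=(p-np.array(c['t']).ravel())@np.array(c['R']); w[z==0]=np.nan
    return w
def save(img,f,s=1): cv2.imwrite('pics/'+f,cv2.resize(img[...,::-1],None,fx=s,fy=s,interpolation=cv2.INTER_CUBIC))
E
python3 - <<'E'
from h import *
o=ctrl.get_obs(); print(o)
ims=[]
for n in('scene','top'):
    c=snap(n); save(c['color'],n+'1.png',1.4); print(n,c['fx'],c['cx'],c['cy'],c['R'],c['t'])
E
```

```text
{'time_s': 0.0, 'q': array([ 1.00269137e+00,  1.81586598e-01,  1.60800254e+00, -3.43829283e-05,
        1.35382543e+00, -2.06309388e-01]), 'dq': array([ 0.00108391, -0.00206129,  0.00128369,  0.00082084, -0.00066806,
        0.00166463]), 'joint_efforts': array([ 2.79245041e-04, -4.44885635e+01, -3.51329756e+01, -5.36960488e-04,
        9.35694028e-03, -7.91953170e-09]), 'eef_pos': array([0.20323048, 0.53732014, 0.24906117]), 'eef_rot': array([-3.28439198e-04,  1.79909050e-01,  9.83682827e-01, -8.49856217e-04]), 'wrist_force': array([-0.1308373 ,  1.17367001,  0.7084554 ]), 'torque': array([-0.01626033,  0.02571625,  0.00546185]), 'grasp_force': 0.0, 'opening': 0.9958278206165959}
scene 506.8112632654107 282.2217654258746 215.39703107484647 [[ 0.62433642 -0.7811509  -0.00270312]
 [-0.49861723 -0.39585228 -0.77115617]
 [ 0.6013193   0.4828087  -0.63664029]] [-0.2924543   0.41798881  1.34676237]
top 441.2850229731693 272.21899424811704 209.77134631538988 [[-0.01264665 -0.99950281 -0.02888257]
 [-0.99644716  0.01500277 -0.0828733 ]
 [ 0.08326541  0.02773188 -0.99614146]] [0.10668265 0.59954148 1.21411762]
```

View pics/scene1.png

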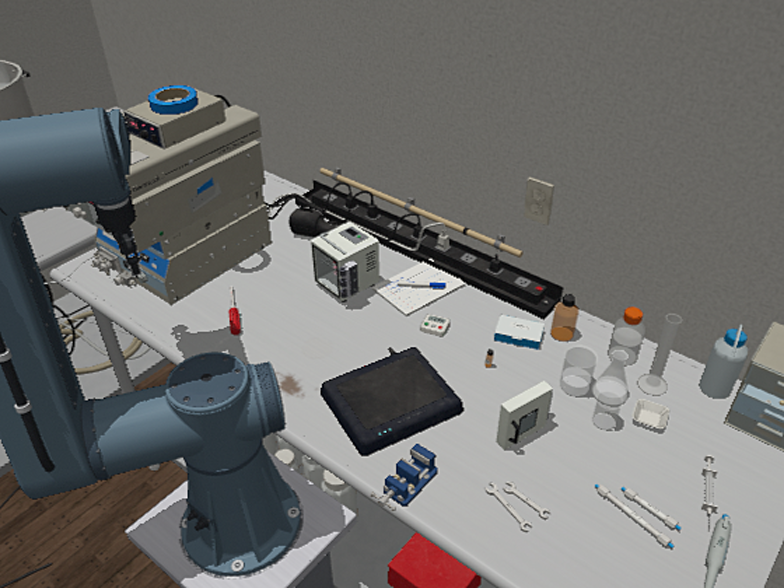

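View pics/top1.png

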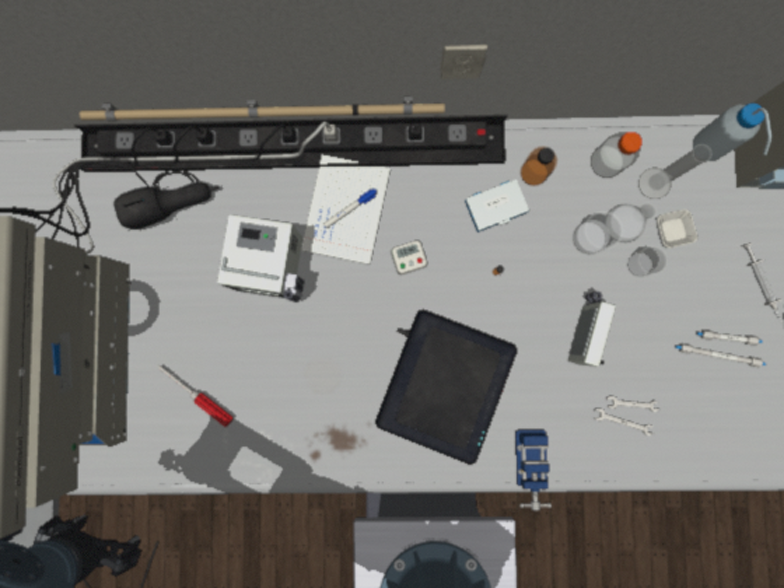

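The scene shows the incubator at (345,265) with its front towards the robot and jamb at its right front edge, and the door at (525,415). In the top view the incubator is at (257,257) with its jamb at (293,288), and the door is at (592,330) with its knuckles at (595,296).

Run:
```python
from h import *
def rect(P,nm):
    for d in (0,):
        r=cv2.minAreaRect((P[:,:2]*1000).astype(np.float32)); print(nm,len(P),np.round(P.mean(0),4),[np.round(x,1) for x in r])
for n in('top','scene'):
    c=load(n); w=cloud(c); X,Y,Z=w[...,0],w[...,1],w[...,2]
    # rough regions from top view
    if n=='top':
        for (u,v) in [(257,257),(600,333),(595,297),(293,288),(240,265),(450,400)]: print((u,v),w[int(v/1.4),int(u/1.4)])
    wins={'inc':(0.45,0.8,0.1,0.5,.136,.156),'door':(.35,.7,-.45,-.15,.112,.126)}
    for k,(a,b,e,f,g,h) in wins.items():
        m=(X>a)&(X<b)&(Y>e)&(Y<f)&(Z>g)&(Z<h)
        m=cv2.morphologyEx(m.astype(np.uint8),cv2.MORPH_OPEN,np.ones((3,3)))>0
        nl,L,st,ce=cv2.connectedComponentsWithStats(m.astype(np.uint8))
        for i in range(1,nl):
            if st[i,4]>60: rect(w[L==i],n+' '+k+str(st[i]))
c=load('top')['color']
a=c[150:215,150:220];b=c[200:265,400:470]
save(np.hstack([a,b]),'crop1.png',5.7)
c=load('scene')['color']
a=c[155:225,215:285];b=c[265:335,345:415]
save(np.hstack([a,b]),'crop2.png',5.7)
```

```text
(257, 257) [0.66320408 0.32301205 0.14716715]
(600, 333) [ 0.5171631  -0.30101928  0.12345117]
(595, 297) [ 0.58407412 -0.30836465  0.08455536]
(293, 288) [0.60720314 0.25910527 0.12958456]
(240, 265) [0.64811175 0.35371546 0.1478836 ]
(450, 400) [ 0.391021   -0.03322259  0.03404926]
top inc[ 156  153   53   56 2354] 2354 [0.669  0.3263 0.1462] [array([669.8, 326.9]), array([121.3, 133.1]), np.float64(80.9)]
top door[418 216  22  45 513] 513 [ 0.5149 -0.3029  0.1188] [array([ 515.3, -303.4]), array([ 30.2, 118.2]), np.float64(73.2)]
scene inc[223 159  47  29 769] 769 [0.6632 0.3208 0.1466] [array([667.5, 324. ]), array([127.8, 139.3]), np.float64(83.4)]
scene door[358 273  36  22 326] 326 [ 0.5103 -0.3049  0.1196] [array([ 512.6, -304.3]), array([ 32.9, 119. ]), np.float64(72.4)]
```

View pics/crop1.png

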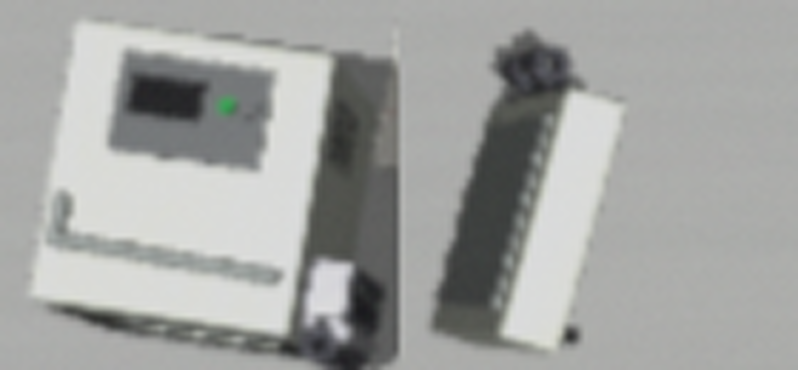

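The crop shows the incubator yawed about -9° with its jamb at lower right. The door is yawed about -17°, with its knuckles at the upper left end (540,65) and its handle at lower right.

{"method": "servo_tool", "body": {
  "commands": [
    [[-29, -34, 0], -0.004, 85],
    [[-29, -34, 0], -0.004, 85],
    [[-29, -34, 0], -0.004, 85],
    [[-29, -34, 0], -0.004, 85],
    [[-29, -34, 0], -0.004, 85],
    [[-29, -34, 0], -0.004, 85],
    [[-29, -34, 0], -0.004, 85],
    [[-29, -34, 0], -0.004, 85],
    [[-29, -34, 0], -0.004, 85],
    [[-29, -34, 0], -0.004, 85],
    [[-29, -34, 0], -0.004, 85],
    [[-29, -34, 0], -0.004, 85],
    [[-29, -34, 0], -0.004, 85],
    [[-29, -34, 0], -0.004, 85],
    [[-29, -34, 0], -0.004, 85],
    [[-29, -34, 0], -0.004, 85],
    [[-29, -34, 0], -0.004, 85],
    [[-29, -34, 0], -0.004, 85],
    [[0, 0, 0], 0, 85],
    [[0, 0, 0], 0, 85]
  ]
}}

```text
time_s: 2.6
eef_pos: [0.5001, -0.2089, 0.2493]
eef_rot: [-0.001, 0.145, 0.989, 0.001]
wrist_force: [-0.2, 0.4, -0.2]
opening: 0.994
grasp_force: 0.0
```

```bash
cat >> h.py <<'E'
from scipy.spatial.transform import Rotation as Ro
def pose():
    o=ctrl.get_obs(); q=o['eef_rot']; return np.array(o['eef_pos']),Ro.from_quat([q[1],q[2],q[3],q[0]]).as_matrix(),o
def go(p,yaw_y):
    """shift in mm along tool axes to world p, and turn to bring tool y (mod pi) to heading yaw_y deg"""
    P,T,o=pose(); a=np.degrees(np.arctan2(T[1,1],T[0,1])); d=(yaw_y-a+90)%180-90
    print('t',o['time_s'],'pos',P.round(4),'tooly',round(a,2),'tilt z',T[:,2].round(4),'| shift mm',(T.T@(np.array(p)-P)*1000).round(1),'turn',round(-np.radians(d),4),'F',np.round(o['wrist_force'],1),'grip',round(o['grasp_force'],1),'open',round(o['opening'],3))
E
python3 - <<'E'
from h import *
go([.515,-.303,.25],73)
c=snap('wrist'); save(c['color'],'w1.png',1); w=cloud(c); X,Y,Z=w[...,0],w[...,1],w[...,2]
m=(X>.4)&(X<.62)&(Y>-.4)&(Y<-.2)&(Z>.112)&(Z<.128)
P=w[m]; print(len(P),P.mean(0),cv2.minAreaRect((P[:,:2]*1000).astype(np.float32)))
print(c['R'],c['t'])
E
```

```text
t 2.6 pos [ 0.5001 -0.2089  0.2493] tooly 73.38 tilt z [-0.0014  0.0013 -1.    ] | shift mm [-41.2 -85.9  -0.9] turn 0.0066 F [-0.2  0.4 -0.2] grip 0.0 open 0.994
3717 [ 0.49928279 -0.29642145  0.11946082] ((512.4314575195312, -303.577392578125), (28.47442626953125, 117.00250244140625), 72.38201141357422)
[[ 2.86570123e-01  9.58059205e-01  3.52551650e-04]
 [ 9.19122186e-01 -2.75027271e-01  2.82089361e-01]
 [ 2.70355270e-01 -8.05143449e-02 -9.59388070e-01]] [ 0.05644209 -0.55294055  0.22654451]
```

View pics/w1.png

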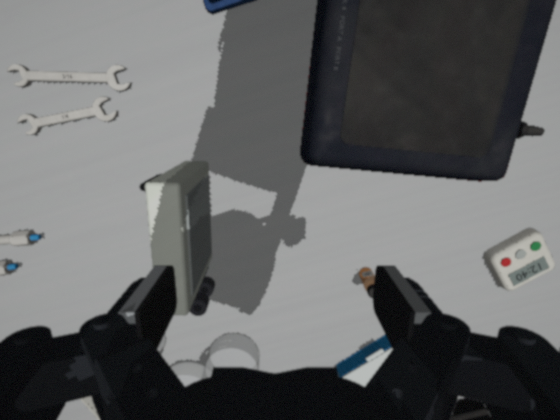

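The wrist view shows the door at (180,235) with its knuckles at (203,295), and the vial and timer well clear to the right. Next I'll go over the door and check again.

{"method": "servo_tool", "body": {
  "commands": [
    [[-10, -22, 0], 0.003, 85],
    [[-10, -22, 0], 0.003, 85],
    [[-10, -22, 0], 0.003, 85],
    [[-9.5, -21, 0], 0.003, 85],
    [[0, 0, 0], 0, 85],
    [[0, 0, 0], 0, 85]
  ]
}}

```text
time_s: 3.4
eef_pos: [0.513, -0.3042, 0.2496]
eef_rot: [-0.0, 0.151, 0.989, 0.0]
wrist_force: [0.4, 0.5, -1.1]
opening: 0.995
grasp_force: 0.0
```

Run:
```python
from h import *
go([.513,-.3035,.10],72.7)
c=snap('wrist'); save(c['color'],'w2.png',1); w=cloud(c); X,Y,Z=w[...,0],w[...,1],w[...,2]
m=(X>.4)&(X<.62)&(Y>-.4)&(Y<-.2)&(Z>.112)&(Z<.128)
P=w[m]; print(len(P),P.mean(0),cv2.minAreaRect((P[:,:2]*1000).astype(np.float32)))
```

```text
t 3.4 pos [ 0.513  -0.3042  0.2496] tooly 72.68 tilt z [-6.e-04  9.e-04 -1.e+00] | shift mm [1.000e-01 6.000e-01 1.496e+02] turn -0.0004 F [ 0.4  0.5 -1.1] grip 0.0 open 0.995
5067 [ 0.50904789 -0.30264379  0.11979595] ((512.8944091796875, -303.88104248046875), (28.099191665649414, 116.76966857910156), 72.33245086669922)
```

View pics/w2.png

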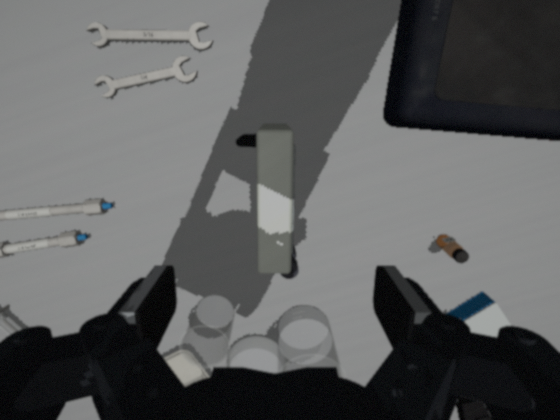

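The door's top sits centred between the fingers at (276,200). The handle is at left (247,140) and the knuckles at (290,265). I'll go down and grip.

{"method": "servo_tool", "body": {
  "commands": [
    [[0, 0, 30], 0.0, 85],
    [[0, 0, 30], 0, 85],
    [[0, 0, 30], 0, 85],
    [[0, 0, 30], 0, 85],
    [[0, 0, 20], 0, 85],
    [[0, 0, 9], 0, 85],
    [[0, 0, 0], 0, 60],
    [[0, 0, 0], 0, 40],
    [[0, 0, 0], 0, 30],
    [[0, 0, 0], 0, 0],
    [[0, 0, 0], 0, 0],
    [[0, 0, 0], 0, 0],
    [[0, 0, 0], 0, 0],
    [[0, 0, 0], 0, 0],
    [[0, 0, 0], 0, 0]
  ]
}}

```text
time_s: 5.32
eef_pos: [0.5138, -0.3047, 0.1021]
eef_rot: [0.001, 0.15, 0.989, -0.0]
wrist_force: [0.1, 0.2, 6.8]
opening: 0.32
grasp_force: 60.3
```

Run:
```python
from h import *
go([.513,-.3035,.25],72.7)
```

```text
t 5.325 pos [ 0.5138 -0.3047  0.1021] tooly 72.7 tilt z [ 0.0015 -0.0012 -1.    ] | shift mm [   0.9    0.8 -147.9] turn 0.0001 F [0.1 0.2 6.8] grip 60.3 open 0.32
```

{"method": "servo_tool", "body": {
  "commands": [
    [[0, 0, -5], 0, 0],
    [[0, 0, -15], 0, 0],
    [[0, 0, -20], 0, 0],
    [[0, 0, -20], -0.03, 0],
    [[0, 0, -20], -0.04, 0],
    [[0, 0, -15], -0.04, 0],
    [[0, 0, -5], -0.033, 0],
    [[3, 14, 0], 0, 0],
    [[10, 40, 0], 0, 0],
    [[10, 40, 0], 0, 0],
    [[10, 40, 0], 0, 0],
    [[10, 40, 0], 0, 0],
    [[10, 40, 0], 0, 0],
    [[10, 40, 0], 0, 0],
    [[10, 40, 0], 0, 0],
    [[10, 40, 0], 0, 0],
    [[10, 40, 0], 0, 0],
    [[10, 40, 0], 0, 0],
    [[10, 40, 0], 0, 0],
    [[10, 40, 0], 0, 0]
  ]
}}

```text
time_s: 7.82
eef_pos: [0.4682, 0.2048, 0.2002]
eef_rot: [-0.001, 0.079, 0.997, -0.0]
wrist_force: [0.8, -0.2, -3.1]
opening: 0.32
grasp_force: 59.8
```

{"method": "servo_tool", "body": {
  "commands": [
    [[10, 40, 0], 0, 0],
    [[7, 15, 0], 0, 0],
    [[3, 5, 0], 0, 0],
    [[0, 0, 0], 0, 0],
    [[0, 0, 0], 0, 0],
    [[0, 0, 0], 0, 0]
  ]
}}

```text
time_s: 8.57
eef_pos: [0.4599, 0.2646, 0.201]
eef_rot: [0.0, 0.08, 0.997, -0.0]
wrist_force: [-0.5, -0.9, -3.9]
opening: 0.322
grasp_force: 60.4
```

Run:
```python
from h import *
go([.4615,.2751,.20],80.9)
for n in ('top','scene','wrist'):
    c=snap(n); w=cloud(c)
    save(c['color'],n+'3.png',1.4)
```

```text
t 8.575 pos [0.4599 0.2646 0.201 ] tooly 80.82 tilt z [ 1.e-04 -2.e-04 -1.e+00] | shift mm [ 0.1 10.6  1. ] turn -0.0013 F [-0.5 -0.9 -3.9] grip 60.4 open 0.322
```

View pics/scene3.png

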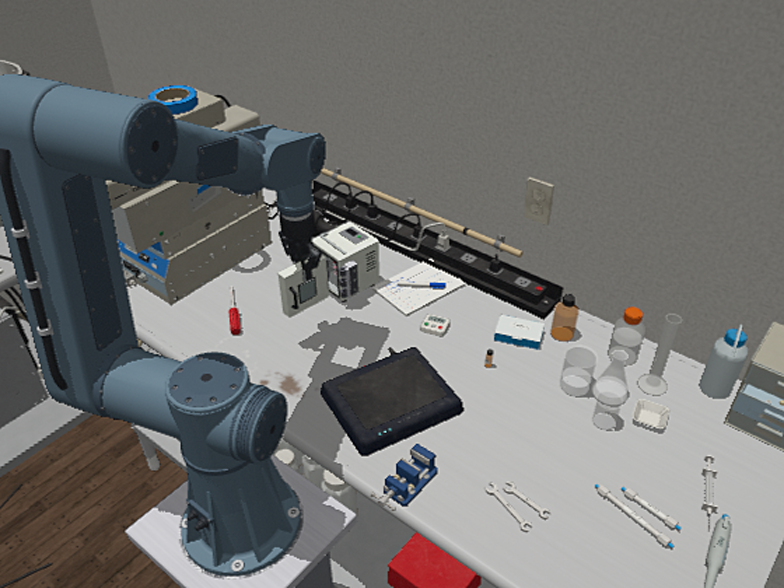

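View pics/wrist3.png

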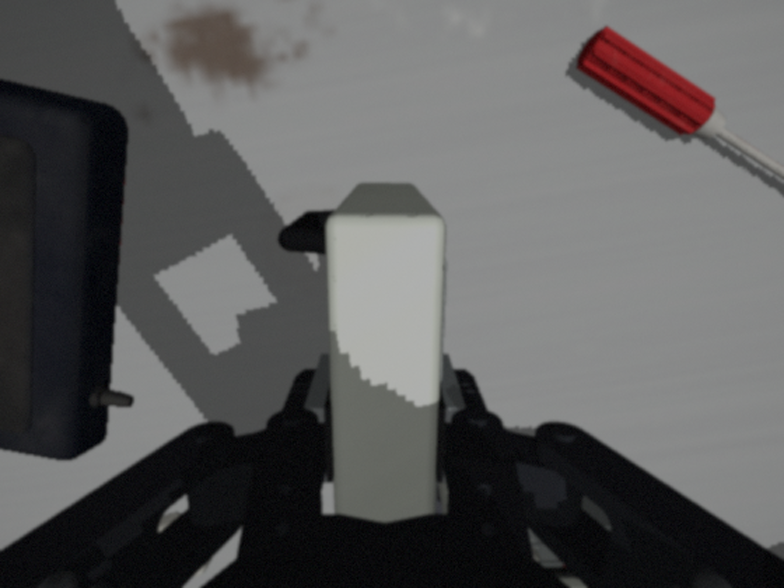

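The scene view shows the door held upright in front of the incubator at (300,288), with the jamb at (348,280). The wrist view shows it square in the fingers, with the free end edge at row 215. I'll lower it to hanging height and check the alignment there.

{"method": "servo_tool", "body": {
  "commands": [
    [[0, 3, 10], 0, 0],
    [[0, 4, 20], 0, 0],
    [[0, 3, 20], 0, 0],
    [[0, 0, 18], 0, 0],
    [[0, 0, 8], 0, 0],
    [[0, 0, 3], 0, 0],
    [[0, 0, 0], 0, 0],
    [[0, 0, 0], 0, 0]
  ]
}}

```text
time_s: 9.72
eef_pos: [0.4617, 0.2754, 0.1227]
eef_rot: [0.001, 0.079, 0.997, 0.0]
wrist_force: [-0.1, -0.4, -3.3]
opening: 0.32
grasp_force: 60.3
```

Run:
```python
from h import *
go([.5207,.2656,.122],80.9)
P,T,o=pose()
w=cloud(snap('wrist')); t=(w-P)@T*1000  # tool coords
m=(abs(t[...,1])<13)&(t[...,2]<-10)&(t[...,2]>-30)&(t[...,0]>25)
p=t[m]; print('wrist top: x max',np.percentile(p[:,0],[95,99,100]),'y',np.percentile(t[(abs(t[...,1])<25)&(t[...,2]<-12)&(t[...,2]>-26)&(t[...,0]>35)&(t[...,0]<55)][:,1],[1,50,99]),'z(top should be -20)',np.median(p[:,2]))
# joints of incubator from both
th=np.radians(-9.1); Ri=np.array([[np.cos(th),-np.sin(th)],[np.sin(th),np.cos(th)]])
inc=np.array([.669,.3262]); bore=inc+Ri@[-.065,-.07]; print('bore',bore)
xd=-T[:2,0]; yd=np.array([-xd[1],xd[0]])
db=P[:2]+xd*.071+yd*.014; print('door bore',db)
zb=P[2]-.102
ims=[]
for n,s in(('top',1),('scene',1)):
    c=snap(n); w=cloud(c)
    X,Y,Z=w[...,0],w[...,1],w[...,2]
    q=(w[...,:2]-inc)@Ri*1000
    m=(q[...,0]>-90)&(q[...,0]<-20)&(q[...,1]<-61.5)&(q[...,1]>-95)&(Z>.115)&(Z<.132)
    pp=q[m]; print(n,'jamb top in inc frame',len(pp),pp.min(0),pp.max(0),np.percentile(pp,[5,95],0),np.median(Z[m]))
    roof=(Z>.138)&(Z<.153)&(abs(q[...,0])<75)&(abs(q[...,1])<68); r=q[roof]; print(' roof extents',np.percentile(r,[.5,99.5],0),cv2.minAreaRect((w[roof][:,:2]*1000).astype(np.float32)))
    R,tt=np.array(c['R']),np.array(c['t']).ravel()
    pr=lambda xy,z:(lambda k:(k[0]/k[2]*c['fx']+c['cx'],k[1]/k[2]*c['fy']+c['cy']))(R@np.append(xy,z)+tt)
    a,b=pr(bore,.124),pr(bore,.04); d,e=pr(db,zb+.086),pr(db,zb+.038)
    u0,v0=int(a[0])-30,int(a[1])-25
    crop=cv2.resize(c['color'][v0:v0+56,u0:u0+50],None,fx=8,fy=8,interpolation=cv2.INTER_CUBIC)
    for k,col in((a,(255,0,0)),(b,(255,0,0)),(d,(0,200,0)),(e,(0,200,0))):
        cv2.drawMarker(crop,(int((k[0]-u0+.5)*8),int((k[1]-v0+.5)*8)),col,cv2.MARKER_CROSS,14,1)
    ims.append(crop)
save(np.hstack(ims),'align.png')
```

```text
t 9.725 pos [0.4617 0.2754 0.1227] tooly 80.9 tilt z [ 1.4e-03  4.0e-04 -1.0e+00] | shift mm [-59.8  -0.4   0.8] turn -0.0001 F [-0.1 -0.4 -3.3] grip 60.3 open 0.32
wrist top: x max [58.54043325 59.42035669 59.61955601] y [-12.94279243   0.6120778   14.1955143 ] z(top should be -20) -17.761557955656517
bore [0.59374704 0.26736131]
door bore [0.53404455 0.27801547]
top jamb top in inc frame 125 [-72.21404029 -82.24524955] [-24.76041337 -61.53435796] [[-69.53355504 -79.81819772]
 [-27.1269977  -62.23155889]] 0.12549711766802624
 roof extents [[-64.16666443 -58.63675662]
 [ 65.52717077  60.43066159]] ((669.6163940429688, 327.3644104003906), (121.36386108398438, 132.77642822265625), 80.67377471923828)
scene jamb top in inc frame 78 [-77.65570796 -85.0763273 ] [-23.81930569 -61.91342036] [[-72.722047   -83.62890046]
 [-28.7118805  -62.84176093]] 0.12384509478837144
 roof extents [[-67.36680828 -63.25672497]
 [ 66.03748125  58.8739542 ]] ((667.1495971679688, 323.060302734375), (126.62252807617188, 137.8618927001953), 82.8060302734375)
```

View pics/align.png

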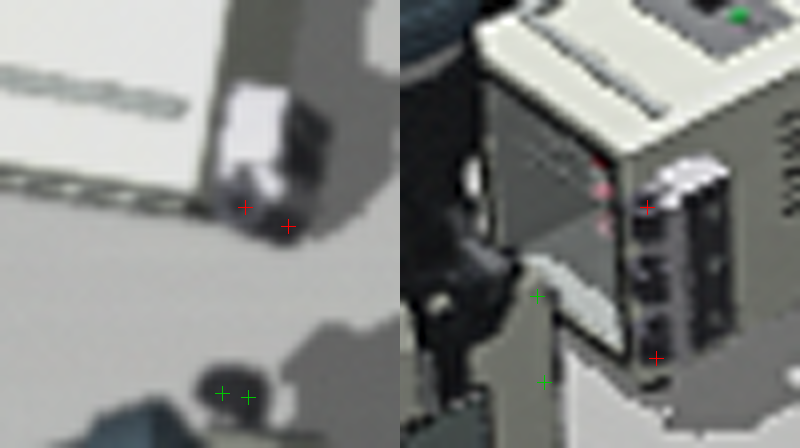

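In both crops the predicted jamb bore (red) lies on the jamb knuckles. It is at (245,207) in the top view and (647,207) in the scene view. The predicted door bore (green) lies on the door's knuckle blob. I'll go in.

{"method": "servo_tool", "body": {
  "commands": [
    [[-8, 0, 0.5], 0, 0],
    [[-10, 0, 0], 0, 0],
    [[-10, 0, 0], 0, 0],
    [[-7, 0, 0], 0, 0],
    [[-5, 0, 0], 0, 0],
    [[-4, 0, 0], 0, 0],
    [[-4, 0, 0], 0, 0],
    [[-3, 0, 0], 0, 0],
    [[-3, 0, 0], 0, 0],
    [[-2, 0, 0], 0, 0],
    [[0, 0, 0], 0, 0],
    [[0, 0, 0], 0, 0]
  ]
}}

```text
time_s: 11.38
eef_pos: [0.5163, 0.2664, 0.1215]
eef_rot: [-0.0, 0.079, 0.997, -0.0]
wrist_force: [0.4, -0.2, -3.3]
opening: 0.319
grasp_force: 60.4
```

```bash
python3 -c "
from h import *
go([.5207,.2656,.1225],80.9)"
```

```text
t 11.375 pos [0.5163 0.2664 0.1215] tooly 80.91 tilt z [-2.e-04 -0.e+00 -1.e+00] | shift mm [-4.4 -0.1 -1. ] turn 0.0001 F [ 0.4 -0.2 -3.3] grip 60.4 open 0.319
```

{"method": "servo_tool", "body": {
  "commands": [
    [[-1, 0, 0], 0, 0],
    [[-1, 0, 0], 0, 0],
    [[-1, 0, 0], 0, 0],
    [[0, 0, 0], 0, 0]
  ]
}}

```text
time_s: 11.88
eef_pos: [0.5195, 0.2659, 0.1215]
eef_rot: [0.0, 0.079, 0.997, -0.0]
wrist_force: [-0.4, 0.7, -3.9]
opening: 0.317
grasp_force: 60.4
```

{"method": "servo_tool", "body": {
  "commands": [
    [[-1, 0, 0], 0, 0],
    [[0, 0, 0], 0, 0]
  ]
}}

```text
time_s: 12.12
eef_pos: [0.5203, 0.2659, 0.1214]
eef_rot: [-0.0, 0.079, 0.997, 0.0]
wrist_force: [-0.7, 0.3, -4.2]
opening: 0.321
grasp_force: 60.4
```

{"method": "servo_tool", "body": {
  "commands": [
    [[-0.5, 0, 0], 0, 0],
    [[0, 0, 0], 0, 0]
  ]
}}

```text
time_s: 12.38
eef_pos: [0.5206, 0.2658, 0.1214]
eef_rot: [-0.0, 0.079, 0.997, 0.0]
wrist_force: [-2.6, 2.2, -2.6]
opening: 0.321
grasp_force: 60.4
```

Contact is on one face of the V, pushing towards -x and +y, so the seat lies further to +y. I'll shift that way while keeping light pressure.

{"method": "servo_tool", "body": {
  "commands": [
    [[-0.5, 0.5, 0], 0, 0],
    [[0, 0, 0], 0, 0],
    [[0, 0, 0], 0, 0]
  ]
}}

```text
time_s: 12.75
eef_pos: [0.5211, 0.2662, 0.1213]
eef_rot: [-0.0, 0.079, 0.997, -0.0]
wrist_force: [-2.7, 1.7, -3.6]
opening: 0.32
grasp_force: 60.4
```

{"method": "servo_tool", "body": {
  "commands": [
    [[-0.5, 0.5, 0], 0, 0],
    [[0, 0, 0], 0, 0],
    [[0, 0, 0], 0, 0]
  ]
}}

```text
time_s: 13.12
eef_pos: [0.5213, 0.2664, 0.1213]
eef_rot: [-0.001, 0.079, 0.997, -0.0]
wrist_force: [-6.0, 0.7, -1.7]
opening: 0.319
grasp_force: 60.7
```

{"method": "servo_tool", "body": {
  "commands": [
    [[-0.5, 0.5, 0], 0, 0],
    [[0, 0, 0], 0, 0],
    [[0, 0, 0], 0, 0]
  ]
}}

```text
time_s: 13.5
eef_pos: [0.5213, 0.2665, 0.1213]
eef_rot: [-0.002, 0.079, 0.997, -0.001]
wrist_force: [-9.1, -1.4, 0.6]
opening: 0.321
grasp_force: 61.0
```

Run:
```python
from h import *
go([.5213,.2665,.122],80.9)
P,T,o=pose()
ims=[]
for n in('top','scene'):
    c=snap(n); u0,v0=((180,180) if n=='top' else (215,170))
    ims.append(cv2.resize(c['color'][v0:v0+50,u0:u0+50],None,fx=8,fy=8,interpolation=cv2.INTER_CUBIC))
save(np.hstack(ims),'final.png')
w=cloud(snap('wrist')); t=(w-P)@T*1000
k=t[(abs(t[...,1])<13)&(t[...,2]<-10)&(t[...,2]>-30)&(t[...,0]>25)]
print(np.percentile(k[:,0],[95,99,100]),np.median(k[:,2]), np.linalg.lstsq(np.c_[k[:,:2],np.ones(len(k))],k[:,2],rcond=None)[0])
go([.5213,.2665,.122],80.9)
```

```text
t 13.5 pos [0.5213 0.2665 0.1213] tooly 80.9 tilt z [-0.0031 -0.0012 -1.    ] | shift mm [ 0.  -0.  -0.7] turn -0.0 F [-9.1 -1.4  0.6] grip 61.0 open 0.321
[58.55072868 59.41648799 59.64201165] -17.740244531378444 [ 2.83051273e-02 -7.41563509e-03 -1.88377934e+01]
t 13.65 pos [0.5214 0.2665 0.1213] tooly 80.9 tilt z [-0.0031 -0.0012 -1.    ] | shift mm [ 0.1 -0.  -0.7] turn -0.0001 F [-8.7 -1.2  1. ] grip 61.0 open 0.321
```

View pics/final.png

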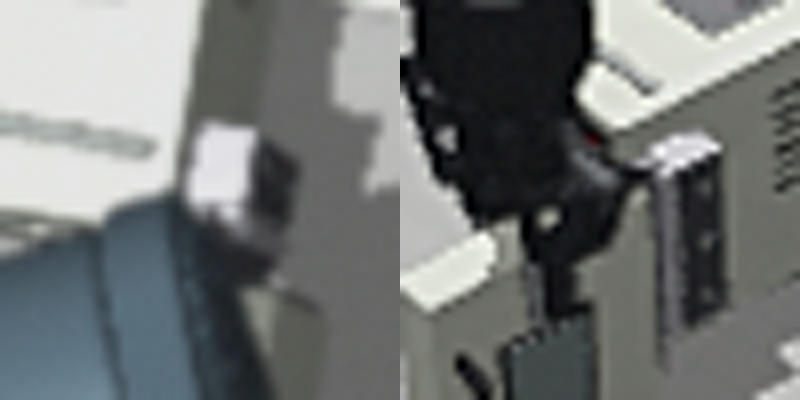

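The door's hinge edge meets the jamb in both crops: (225,260) in the top view and (655,190) in the scene view. Contact is about 9 N and the height is about 19.3 mm against the 20 mm target. Handing in.

```bash
python3 -c "
from bench import ctrl
print(ctrl.hand_in())"
```

```text
the job is handed in; nothing more can be done
None
```

I handed the job in with the door hung and still held in the gripper, both knuckles seated in the V at about 9 N, underside about 19 mm off the bench against the 20 mm target; no verdict came back.

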